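# Move a display board from drying stand to test cradle with the lifter

## Task

Take the orange-handled lifter up off its two hooks, slide its blade under the green display board on the aluminium drying stand and lift the board with it, never touching the board with the gripper. Lay the board down gently and flat on the ribs of the blue test cradle, inside its side guides and end stops, draw the blade out from under it, and hang the lifter back across both hooks the way it hung. Keep the board level on the way and leave the other things on the bench alone.

Things in the scene. Friction and masses are not known exactly. Their poses are not given: they have to be found in the camera images.
- lifter: Lifter (offset spatula), 245 mm long, 220 g. Origin: below the handle's middle, level with the blade's underside; x to the blade tip, z up. Orange handle 120 x 20 x 24 mm (x -60 to 60, z 38 to 62). Neck at x 50 to 60 down to a level steel blade 3 mm thick (z 0 to 3): tang 24 mm wide, x 50 to 90, then 54 mm wide, x 85 to 185 mm. Centre of mass at about x = 25 mm.
- lifter_tip (a point): The middle of the lifter's blade tip, at (185, 0, 0) mm in the lifter's frame.
- hook_rack: Fixed grey rack with two dark hooks. Origin on the bench, x along the hung lifter. The hooks are 8 mm bars along y under the handle at x = -132 and -68 mm, tops 88 mm high, with posts at y = +45 and upturned tips (to 108 mm high) at y = -30 mm. The hung lifter's origin is at about (-100, 0, 50) mm here, axes alike.
- drying_stand: Fixed aluminium stand under the board. Base 160 x 120 x 6 mm, two steel ribs along x, 150 x 8 mm, at y = -41 and +41 mm, tops 26 mm above the bench; the channel between is 74 mm wide, 20 mm deep, open at both ends. 7 mm stubs on the ribs at x = +72 mm. Origin on the bench below the middle; the blade goes in from -x.
- test_cradle: Fixed blue cradle, base 170 x 150 x 6 mm, two black ribs as on the drying stand (tops 26 mm high, y = -41 and +41 mm, channel 74 mm wide). Side guides (inner faces y = -57, +57) and orange end stops on the ribs (inner faces x = -70, +70) reach 33 mm high. Grey box 30 mm high across its +x end. Origin on the bench below the middle; the blade comes from -x.
- board: Green display board, 120 (x) x 96 (y) x 4 mm, about 130 g, with a grey display (34 x 74 mm, 6 mm high) nearer its +x edge. Origin at the centre of its underside, z up. It lies on the drying stand's ribs with its 120 mm side roughly along them.
- multimeter: Bystander: yellow multimeter lying flat, 75 x 150 x 32 mm, origin at the centre of its underside.
- tape_roll: Bystander: roll of tan tape lying flat, 100 mm across, 45 mm high, origin at the centre of its underside.
- level: Bystander: orange and white surveyor's level standing on its black foot, 210 mm long, 128 mm high, origin at the centre of its underside.
- screwdriver: Bystander: screwdriver lying on the bench, origin at its middle.
There are look-alikes about, which are no part of the job. There is more than one size of the board; the one meant has the size given above.

How it is judged (in metres and radians):
On the way, in this order (a step that is already met when the one before it is completed fails the run):
1. the lifter is held by the gripper, lifted clear of its hooks (contact force between the fingers and lifter above 1 N and contact force between lifter and hook_rack below 0.05 N and z of lifter in the frame of hook_rack above 0.06 m), for 0.1 s.
2. the board is carried by the lifter alone, clear of the drying stand, about level (contact force between lifter and board above 0.3 N and contact force between board and drying_stand below 0.05 N and z of board in the frame of drying_stand above 0.038 m and angle between board's own z axis and vertical below 0.3 rad), for 0.2 s.
3. the board rests flat in the test cradle, off the lifter (contact force between lifter and board below 0.05 N and contact force between board and test_cradle above 0.3 N and z of board in the frame of test_cradle between 0.0235 and 0.0285 m and horizontal distance between board and test_cradle below 0.02 m and angle between board's own z axis and vertical below 0.04 rad), for 0.2 s.
At the end, for the whole second after the job is handed in: Board flat and at rest on the cradle's ribs inside guides and stops (height 2.5 mm, centre 20 mm, 0.25 rad), off the lifter. Lifter at rest across both hooks (height 5 mm, tilt 0.1 rad, within 30 mm along the handle), tip forward as at the start (z of board in the frame of test_cradle between 0.0235 and 0.0285 m and horizontal distance between board and test_cradle below 0.02 m and angle between board's own z axis and vertical below 0.04 rad and angle between the x axis of board and the x axis of test_cradle, either way round below 0.25 rad and linear speed of each of board, lifter below 0.02 m/s and contact force between lifter and board below 0.05 N and contact force between lifter and hook_rack above 0.5 N and z of lifter in the frame of hook_rack between 0.045 and 0.055 m and angle between lifter's own z axis and vertical below 0.1 rad and x of lifter in the frame of hook_rack between -0.13 and -0.07 m and x of lifter_tip in the frame of hook_rack above 0.02 m); the robot touches nothing.
It fails at once if the gripper or arm touches the board (contact force between any of the arm, the fingers and board above 0.3 N).
It fails at once if the board tips (angle between board's own z axis and vertical above 0.4 rad).
It fails at once if the board falls off its ribs or the blade (height (world z) of board below 0.018 m).
It fails at once if the board is dropped or slammed into the cradle (contact force between board and test_cradle above 25 N).
It fails at once if a bystander (multimeter, tape roll, level, screwdriver) is moved by more than 30 mm (distance of any of multimeter, tape_roll, level, screwdriver from where it was at the start of the episode above 0.03 m).
It also fails if it takes over 67 s, if anything falls off the work surface, if the arm or the gripper's body presses on something with over 40 N, if the wrist force passes 120 N, or if a joint passes its speed limit or range.

## Robot

A 7-joint arm with a two-finger parallel gripper is mounted at the origin on the work surface. World frame = base frame: x ahead of the robot, y to its left, z up, the work surface at z = 0. Lengths are in mm, angles in rad, forces in N, time in s.
With the tool pointing down it reaches from about 425 to 975 mm from the base axis. Payload 16.7 kg.
Tool frame: the origin (TCP) lies midway between the tips of the shut fingers; the grasp point (between the pads) lies 19 mm behind it; z points along the fingers, y is the line along which they close (so a half turn about z gives the same grasp; the last joint's range is limited). The gripper opens to 85 mm and grips with 20 to 120 N. Pads are 22 mm wide; open, the fingers measure 114 mm over their backs; the gripper's body (76 mm by 85 mm) begins 54 mm behind the grasp point. The pads swing forward as they close: fully open they stand 13 mm farther back than shut.
Start: joints at [-1.474, 0.426, 0.074, 1.606, -0.034, 1.111, -0.067], TCP at [164.911, 654.508, 231.302] pointing down, gripper open.
Joint ranges: [-2.85, 2.85], [-0.5, 2.14], [-1.23, 1.37], [0.21, 2.46], [-1.02, 4.16], [0.16, 2.05], [-2.73, 2.73]. Speed limits (rad/s): [1.89, 1.89, 2.39, 2.39, 3.01, 3.01, 3.01].

## Interface

Orientations are given as a unit quaternion [x, y, z, w].
In Python, from rig import r gives the robot as it stands. The module is installed in compiled form; this text tells all that it offers.
- The arm moves only by the shell command python3 -m jog 'ROWS' [FORCE]. ROWS is JSON, a list of rows, each a list of 3 entries, a list of its own where there are three numbers: the shift along the tool's x, y, z scaled (see below), then the turn, a rotation vector about the tool's x, y, z scaled (see below), then the opening, from 0 (shut) to 1 (fully open). In form: [[[x, y, z], [rx, ry, rz], gripper], ...]. A call has 1 to 8 rows; each row is the pose to reach, as a shift and turn from the pose commanded when the call began, along the tool's axes at that moment; what a row does not reach only later rows make up. The controller multiplies each number of a shift by 0.1 m and each number of a turn by 30 degrees. A row lasts 1/8 s, in which the tool goes at most 62.5 mm and 10.7 degrees, less where a joint would pass 70% of its speed; a pose out of reach is approached as far as the arm can. A call with a number of a shift or a turn outside -1 to 1 is refused whole. A call with a gripper value outside its range is refused whole. The fingers move at their own pace and stop on an object; FORCE is the grip in N (left out, the last holds). Time passes only in rows, so rows that repeat a pose let the fingers close. It gives the time, the measured TCP pose, the force, the opening and the grip force at its end, in the units of the state.
- r.observe(): the state, without advancing time (a new reading comes with each control period).
- r.capture(name): name is "scene" or "side" or "wrist"; returns (picture, depth): 384x512x3 uint8, blue, green, red; 384x512 float32, mm along the optical axis (not along the pixel's ray), 0 where there is no reading.
- r.camera_model(name): a dict with "fov_y" (degrees; the focal length in pixels is half the picture's height over the tangent of half this angle, whatever the lens; pixels are square), "cx", "cy" (the principal point, pixels), "xyz" and "rotation" of the camera in the world. Camera axes: x right, y down, z forward; pixel columns grow to the right and rows downward; lengths in mm; the calibration is good to about 2 mm. A picture is of the moment at which its call begins: read the wrist's pose just before it. camera_model takes no time and is no camera call; for the wrist camera it gives the pose at the moment of the call.
- r.job_done(): hands the job in; it is judged then, once.
The state is a dict: "time_s": time; "qpos": joint angles; "qd": joint speeds; "joint_efforts": joint torques, N m; "eef_pos": TCP position; "ee_rot": TCP orientation; "contact_force": force on the tool from outside, world axes, zero at the start; "moment": the same for the moment, N m; "finger_gap": finger opening in mm; "grasp_force": force on a finger pad.
Only numpy, scipy, OpenCV 4.12 (cv2) and the standard library are available. Lean on these libraries where they do the work, as an engineer would, in place of code of your own. Each camera call takes 0.05 s, during which the arm holds its last target. There are 200 camera calls.

## Working session

There is one attempt and no reset: what is moved stays moved. The work goes in short steps, Python scripts to look and compute and a shell command to move; the robot and the scene stay as the last step left them, time stands still between calls to the robot, and variables do not carry over. Pictures are saved under pics/ and viewed, at most 10 in all, crops included, and the job is handed in when it is done.

```bash
mkdir -p pics; cat > h.py <<'E'
import numpy as np, cv2
from rig import r
from scipy.spatial.transform import Rotation as R
def cam(name):
    m=r.camera_model(name); rot=np.array(m["rotation"],float)
    if rot.shape!=(3,3): rot=R.from_quat(rot.ravel()).as_matrix() if rot.size==4 else rot.reshape(3,3)
    return m,rot,np.array(m["xyz"],float),192/np.tan(np.radians(m["fov_y"]/2))
def cloud(name,file=None):
    m,rot,t,f=cam(name); im,d=r.capture(name)
    if file: cv2.imwrite(file,im)
    v,u=np.mgrid[:384,:512]
    P=np.stack([(u-m["cx"])/f*d,(v-m["cy"])/f*d,d],-1)@rot.T+t
    P[d<=0]=np.nan
    return im,P
E
python3 - <<'E'
from h import *
print(r.camera_model("scene"));print(r.camera_model("side"))
print(r.observe())
a,P=cloud("scene"); b,Q=cloud("side")
np.savez("c0.npz",a=a,P=P,b=b,Q=Q)
cv2.imwrite("pics/scene0.png",cv2.resize(a,(800,600),interpolation=2)); cv2.imwrite("pics/side0.png",cv2.resize(b,(800,600),interpolation=2))
E
```

```text
{'fov_y': 50.9892310605922, 'cx': 264.72555484338324, 'cy': 185.44390358609277, 'xyz': array([1084.99885806, -765.48956836,  928.22785465]), 'rotation': array([ 0.86060842,  0.3104155 , -0.12588363, -0.38359963])}
{'fov_y': 50.12395706158084, 'cx': 250.6699979996837, 'cy': 187.61094070830038, 'xyz': array([ -99.93873106, -772.60423656, 1085.20769766]), 'rotation': array([ 0.88154857, -0.28378214,  0.12597227, -0.35562734])}
{'time_s': 0.0, 'qpos': array([-1.47347991,  0.42673275,  0.07383325,  1.6065914 , -0.03408247,
        1.11079819, -0.06709161]), 'qd': array([ 1.69961368e-05,  1.51095422e-03,  1.01421346e-03, -2.59732392e-04,
       -1.77272584e-03,  1.72442648e-03, -4.37196822e-05]), 'joint_efforts': array([-1.62120479e-03, -9.49856329e+01,  3.76021162e+00, -4.63508141e+01,
        1.92473206e-02,  1.02143348e-02, -1.26631143e-06]), 'eef_pos': array([164.83890718, 654.15206718, 230.61646091]), 'ee_rot': array([ 1.23094657e-01,  9.92394731e-01, -6.34903638e-04, -2.71798995e-05]), 'contact_force': array([-0.30778762, -0.66323569,  0.82198134]), 'moment': array([ 0.01482694,  0.01530461, -0.00876665]), 'grasp_force': 0.0, 'finger_gap': 85.46340144567144}
```

View pics/scene0.png

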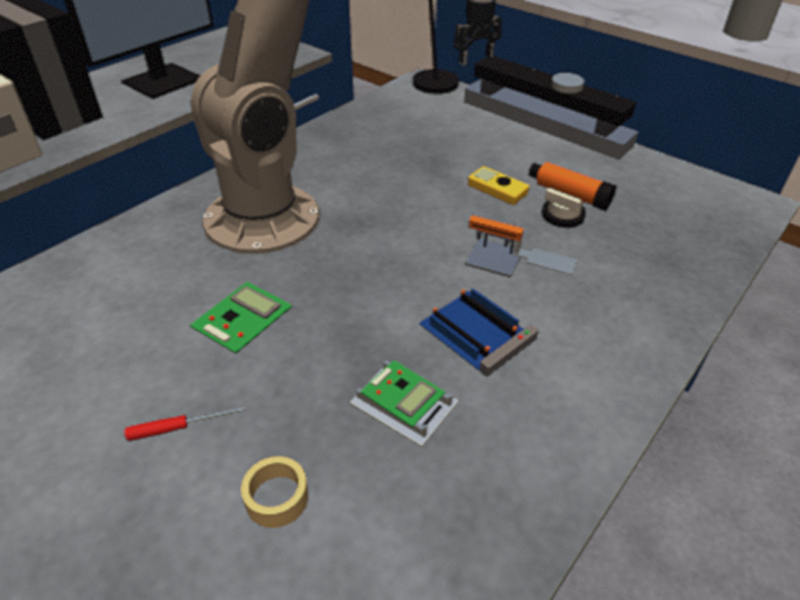

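View pics/side0.png

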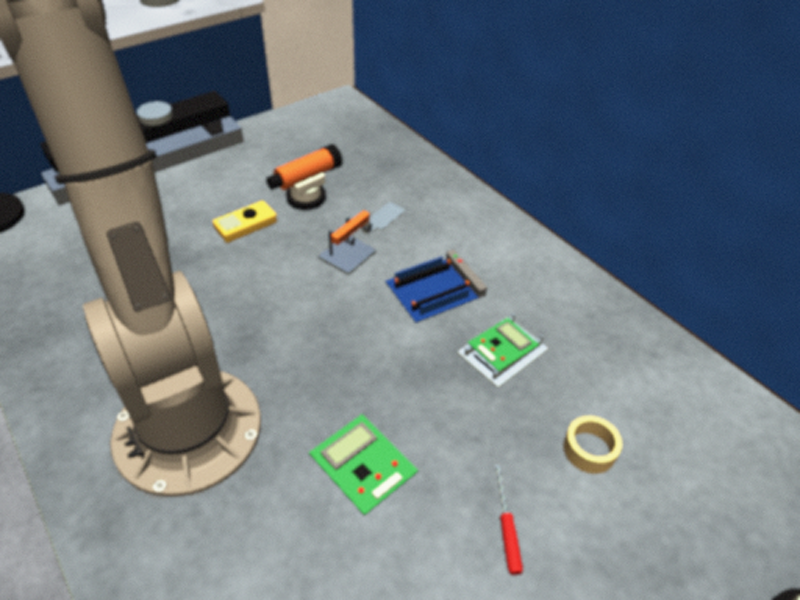

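Scene view: the orange lifter handle is at (497,228) with its blade at (548,260), and the grey rack sits below the handle. The blue cradle is at (480,328) and the target board on the aluminium stand at (405,392). Possible look-alikes are the larger green board lying on the bench (240,315) and the orange level (572,185). I choose the board on the stand and the handle on the hooks.

```bash
cat > seg.py <<'E'
from h import *
z=np.load("c0.npz")
def rect(X):
    X=X[np.isfinite(X).all(1)]
    (c,s,a)=cv2.minAreaRect(X[:,:2].astype(np.float32)); return np.round(c,1),np.round(s,1),round(a,1),"z",np.round(np.percentile(X[:,2],[5,50,95]),1),len(X)
# boxes in 800x600 px
B={"a":{"handle":(465,212,526,242),"blade":(520,245,580,275),"rackbase":(462,244,520,278),"board":(360,358,450,420),"big":(190,280,295,352),"cradle":(415,285,540,375),"stand":(345,355,462,445),"meter":(465,165,530,204),"level":(525,160,618,225)},
"b":{"handle":(328,207,374,246),"blade":(370,200,408,230),"rackbase":(315,235,380,275),"board":(465,315,545,372),"big":(305,412,420,515),"cradle":(380,250,490,322),"stand":(455,310,550,388),"meter":(210,200,280,242),"level":(265,145,345,210)}}
for k,C in (("a","P"),("b","Q")):
    im=z[k];P=z[C];hsv=cv2.cvtColor(im,cv2.COLOR_BGR2HSV);H,S,V=[hsv[...,i].astype(int) for i in range(3)]
    M={"handle":(S>140)&((H<18)),"blade":P[...,2]>30,"rackbase":(P[...,2]>2)&(P[...,2]<15),"board":(S>110)&(H>40)&(H<80),"big":(S>110)&(H>40)&(H<80),"cradle":(S>120)&(H>100)&(H<130),"stand":P[...,2]>3,"meter":(S>140)&(H>18)&(H<35),"level":P[...,2]>15}
    for n,b in B[k].items():
        x0,y0,x1,y1=[int(q/1.5625) for q in b]
        m=np.zeros(M[n].shape,bool);m[y0:y1,x0:x1]=1
        try: print(k,n,*rect(P[m&M[n]]))
        except Exception as e: print(k,n,e)
E
python3 seg.py
```

```text
a handle [535.1 223.3] [116.9  27.3] 15.7 z [ 90.  106.3 112.5] 283
a blade [650.2 258.9] [125.1  61. ] 16.6 z [48.3 51.8 55. ] 352
a rackbase [528.9 226.8] [130.4 114.3] 37.8 z [ 3.6  8.6 11.9] 516
a board [ 633.3 -212. ] [120.9  98.6] 0.9 z [26.2 29.  32. ] 695
a big [ 236.1 -258.4] [133.2 165.3] 5.2 z [0.8 3.9 7. ] 924
a cradle [624.1  21.4] [147.  165.3] 81.9 z [ 2.2  6.4 31.5] 1365
a stand [ 632.4 -203.2] [219.3 201. ] 41.2 z [ 3.9 28.  36.2] 1948
a meter [381.8 484. ] [145.5  80.5] 0.4 z [10.1 28.1 34.5] 392
a level [560.8 490.6] [228.3  96.5] 7.0 z [ 17.3  95.3 123.9] 1300
b handle [527.5 234.1] [117.4  44. ] 13.7 z [ 96.1 110.5 115.9] 188
b blade [636.4 255.3] [159.6  60.2] 18.7 z [50.6 53.8 58.8] 235
b rackbase [528.  246.7] [149.7 165.2] 54.8 z [ 2.4  9.1 13.9] 632
b board [ 631.8 -211.2] [122.5  97.4] 1.4 z [27.1 31.3 34.8] 439
b big [ 235.3 -257. ] [131.8 163.8] 5.3 z [ 3.1  6.7 10.3] 1434
b cradle [624.3  24.1] [151.  172.5] 82.4 z [ 3.8  8.9 32.5] 1159
b stand [ 647.8 -204.7] [239.1 217.2] 49.9 z [ 3.4 24.6 38.1] 1726
b meter [372.1 482.6] [146.5  72.1] 1.3 z [11.3 30.1 37.7] 391
b level [554.1 492.7] [ 97.5 235.3] 81.3 z [ 18.6  99.1 126.4] 1083
```

```bash
cat >> h.py <<'E'
def goal(xyz,yaw,tilt=0):
    """TCP, lifter-x yaw deg (tool x = -lifter x, z down), tilt deg about tool y"""
    a=np.radians(yaw); x=np.array([-np.cos(a),-np.sin(a),0]);z=np.array([0,0,-1.]);y=np.cross(z,x)
    return np.array(xyz,float),R.from_matrix(np.c_[x,y,z])*R.from_rotvec([0,np.radians(tilt),0])
def to(xyz,yaw,tilt=0,show=1):
    o=r.observe(); R0=R.from_quat(o["ee_rot"]); p,Rg=goal(xyz,yaw,tilt)
    s=R0.inv().apply(p-o["eef_pos"])/100; t=np.degrees((R0.inv()*Rg).as_rotvec())/30
    print("shift",np.round(s,3),"turn",np.round(t,3)); return s,t
E
for i in 1 2 3 4; do python3 -m jog '[[[-0.46,-0.33,-0.1],[0,0,0],1],[[-0.92,-0.65,-0.15],[0,0,0],1],[[-0.92,-0.65,-0.15],[0,0,0],1]]'|tail -1; done
python3 -m jog '[[[-0.46,-0.33,0],[0,0,-0.33],1],[[-0.92,-0.65,0],[0,0,-0.66],1],[[-0.92,-0.65,0],[0,0,-1],1],[[-0.92,-0.65,0],[0,0,-1],1]]'
python3 - <<'E'
from h import *
print(r.observe()["qpos"]); to([531,226,81],16)
m,rot,t,f=cam("wrist"); print(t,rot)
im,P=cloud("wrist"); cv2.imwrite("pics/w1.png",im); np.savez("w1.npz",im=im,P=P)
E
```

```text
grasp_force: 0.0
grasp_force: 0.0
grasp_force: 0.0
grasp_force: 0.0
time_s: 2.1
eef_pos: [531.3, 227.8, 290.8]
ee_rot: [-0.138, 0.99, -0.0, -0.0]
contact_force: [-0.6, -0.2, -0.7]
finger_gap: 85.3
grasp_force: 0.0
[-0.76193151  0.22105648  0.29225745  1.770111   -0.0692015   1.16125882
  1.39890406]
shift [ 0.006 -0.017  2.098] turn [ 0.    -0.002 -0.005]
[459.54794279 207.24514332 434.23539145] [[-2.73174522e-01  9.20083387e-01  2.80752991e-01]
 [ 9.61964484e-01  2.61314642e-01  7.96177709e-02]
 [-1.09879035e-04  2.91823953e-01 -9.56472043e-01]]
```

View pics/w1.png

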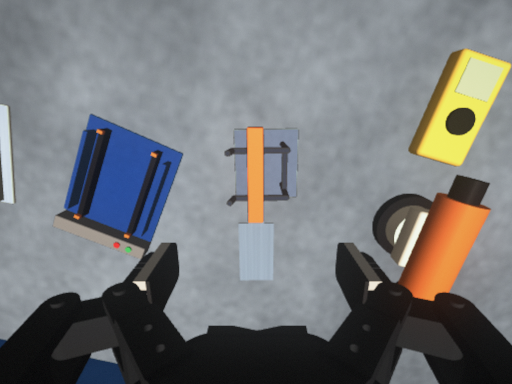

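The wrist view confirms the choice: the orange handle spans rows 127–223 at col 255, the blade rows 223–280, and the hooks sit at rows 152 and 202 with posts at col 285. The cradle is at (120,190).

```bash
cat > seg2.py <<'E'
import sys
from seg import rect
from h import *
def run(f,boxes):
    z=np.load(f);im,P=z["im"],z["P"];hsv=cv2.cvtColor(im,cv2.COLOR_BGR2HSV);H,S,V=[hsv[...,i].astype(int) for i in range(3)];Z=P[...,2]
    M={"orange":(S>140)&(H<18)&(Z>60),"blade":(Z>40)&(Z<65)&(S<100),"blue":(S>120)&(H>100)&(H<130)&(Z<14),"green":(S>110)&(H>40)&(H<80),"any":(Z>3)&(Z<60),"ribs":(Z>20)&(Z<29)}
    for n,(x0,y0,x1,y1) in boxes:
        m=np.zeros(Z.shape,bool);m[y0:y1,x0:x1]=1
        print(n,*rect(P[m&M[n]]))
E
sed -i 's/^for k,C in/if __name__=="__main__":\n  for k,C in/; ' seg.py; python3 - <<'E'
s=open('seg.py').read().split('if __name__')[0]; open('seg.py','w').write(s)
E
python3 - <<'E'
from seg2 import *
run("w1.npz",[("orange",(235,115,275,235)),("blade",(232,225,280,275)),("blue",(50,105,190,260)),("ribs",(60,115,115,225)),("ribs",(115,135,170,245))])
z=np.load("w1.npz");P=z["P"];im=z["im"]
# hook bars, left tips and right posts
for n,(x0,y0,x1,y1) in {"tip1":(222,146,240,162),"tip2":(224,192,242,208),"bar1":(265,144,284,158),"bar2":(265,192,284,206)}.items():
    q=P[y0:y1,x0:x1].reshape(-1,3); q=q[q[:,2]>60]; print(n,np.round(np.median(q,0),1),np.round(q.min(0)),np.round(q.max(0)),len(q))
h=P[115:235,235:275].reshape(-1,3);
E
```

```text
orange [531.9 225.8] [117.2  19.9] 16.3 z [111.4 112.8 114. ] 1466
blade [659.2 261.5] [89.  53.9] 15.7 z [52.6 53.8 54.9] 1706
blue [624.5  24.9] [148.8 169.1] 82.0 z [5.6 7.  8.6] 6181
ribs [623.8 -30.8] [ 47.9 161.3] 85.9 z [20.7 26.2 28.2] 1021
ribs [639.7  73.8] [ 45.2 163. ] 75.1 z [20.9 26.5 28.2] 723
tip1 [512.3 189.4  96. ] [507. 181.  85.] [518. 199. 109.] 100
tip2 [573.1 207.1  94.5] [569. 199.  86.] [580. 218. 110.] 103
bar1 [497.9 241.2  88.2] [491. 229.  61.] [504. 253.  91.] 117
bar2 [558.  259.9  88.1] [552. 247.  64.] [565. 272.  90.] 120
```

```bash
python3 -m jog '[[[-0.02,-0.02,0.5],[0,0,0],0.5],[[-0.02,-0.02,1],[0,0,0],0.5],[[-0.02,-0.02,1],[0,0,0],0.5],[[-0.02,-0.02,1],[0,0,0],0.5]]'
python3 - <<'E'
from h import *
to([534.4,226.8,82],16.2)
E
```

```text
time_s: 2.65
eef_pos: [534.4, 226.8, 193.0]
ee_rot: [-0.138, 0.99, 0.0, 0.001]
contact_force: [-0.9, 0.9, 0.0]
finger_gap: 42.6
grasp_force: 0.0
shift [ 1.00e-03 -1.00e-03  1.11e+00] turn [ 0.001  0.002 -0.013]
```

```bash
python3 -m jog '[[[0,0,0.4],[0,0,-0.01],0.5],[[0,0,0.8],[0,0,-0.01],0.5],[[0,0,0.95],[0,0,-0.01],0.5],[[0,0,1],[0,0,-0.01],0.5]]'|tail -5;  python3 -m jog '[[[0,0,0.11],[0,0,0],0.5],[[0,0,0.11],[0,0,0],0],[[0,0,0.11],[0,0,0],0],[[0,0,0.11],[0,0,0],0],[[0,0,0.11],[0,0,0],0],[[0,0,0.11],[0,0,0],0]]' 110
```

```text
eef_pos: [534.7, 226.1, 92.3]
ee_rot: [-0.14, 0.99, 0.0, 0.001]
contact_force: [-0.4, 0.4, 0.6]
finger_gap: 42.7
grasp_force: 0.0
time_s: 3.9
eef_pos: [534.3, 225.7, 80.9]
ee_rot: [-0.14, 0.99, 0.0, 0.0]
contact_force: [-1.4, 0.2, 7.1]
finger_gap: 18.8
grasp_force: 107.5
```

```bash
python3 -m jog '[[[0,0,-0.1],[0,0,0],0],[[0,0,-0.4],[0,0,0],0],[[0,0,-0.8],[0,0,0],0],[[0,0,-1],[0,0,0],0],[[0,0,-1],[0,0,0],0]]'
python3 - <<'E'
from h import *
to([460,142,150],4);to([385,59,150],-8)
E
```

```text
time_s: 4.53
eef_pos: [534.7, 225.9, 182.1]
ee_rot: [-0.14, 0.99, 0.001, 0.001]
contact_force: [0.6, 0.2, -2.7]
finger_gap: 18.4
grasp_force: 107.5
shift [ 0.952 -0.598  0.318] turn [0.002 0.005 0.405]
shift [ 1.903 -1.187  0.314] turn [0.003 0.005 0.805]
```

```bash
python3 -m jog '[[[0.45,-0.3,0.1],[0,0,0.2],0],[[0.9,-0.55,0.3],[0,0,0.4],0],[[0.95,-0.6,0.3],[0,0,0.4],0],[[0.95,-0.6,0.3],[0,0,0.4],0]]'|sed -n 2p
python3 - <<'E'
from h import *
to([385,59,150],-8)
E
```

```text
eef_pos: [459.5, 141.5, 150.2]
shift [ 0.803 -0.768  0.002] turn [-0.    -0.     0.406]
```

```bash
python3 -m jog '[[[0.4,-0.38,0],[0,0,0.2],0],[[0.8,-0.77,0],[0,0,0.4],0],[[0.8,-0.77,0],[0,0,0.4],0],[[0.8,-0.77,0],[0,0,0.4],0],[[0.8,-0.77,0],[0,0,0.4],0]]'
python3 - <<'E'
from h import *
print(r.observe()["qpos"]);to([385,59,150],-8)
im,P=cloud("wrist"); cv2.imwrite("pics/w2.png",im); np.savez("w2.npz",im=im,P=P)
E
```

```text
time_s: 5.65
eef_pos: [386.3, 59.8, 150.5]
ee_rot: [0.068, 0.998, -0.0, 0.0]
contact_force: [-0.2, -0.0, -2.8]
finger_gap: 18.5
grasp_force: 107.9
[-0.71200717  0.05088961  0.41026374  2.30825781 -0.02802022  0.78635181
  1.15308834]
shift [ 0.012 -0.01   0.005] turn [-0.     0.001  0.008]
```

View pics/w2.png

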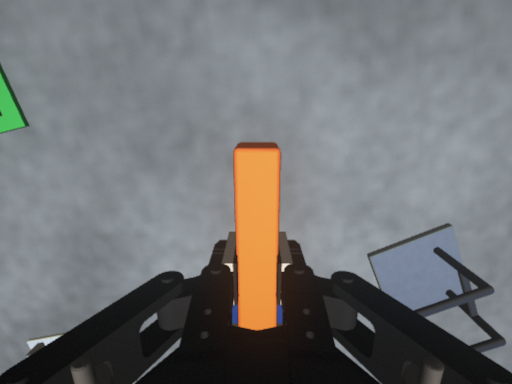

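The wrist view holds only the handle (col 257, rows 143–328), the rack at lower right and the gripper hiding the rest. The withdrawal pose (r≈390) is reachable. Next I go to a spot between cradle and stand, to measure both from close by.

```bash
python3 -m jog '[[[-0.4,0.3,-0.4],[0,0,0],0],[[-0.8,0.6,-0.8],[0,0,0],0],[[-1,0.8,-0.9],[0,0,0],0],[[-1,0.8,-0.9],[0,0,0],0]]'|sed -n 2p
python3 - <<'E'
from h import *
to([555,-95,290],-4)
E
```

```text
eef_pos: [497.3, 126.6, 240.7]
shift [-0.87  -2.119 -0.492] turn [-0.     0.003 -0.124]
```

```bash
python3 -m jog '[[[-0.25,-0.5,-0.2],[0,0,-0.05],0],[[-0.44,-1,-0.25],[0,0,-0.12],0],[[-0.44,-1,-0.25],[0,0,-0.12],0]]'|sed -n 2p
python3 -m jog '[[[-0.25,-0.5,-0.2],[0,0,0],0],[[-0.44,-1,-0.25],[0,0,0],0],[[-0.44,-1,-0.25],[0,0,0],0],[[-0.44,-1,-0.25],[0,0,0],0],[[-0.44,-1,-0.25],[0,0,0],0]]'|sed -n 2p
python3 - <<'E'
from h import *
im,P=cloud("wrist"); cv2.imwrite("pics/w3.png",im); np.savez("w3.npz",im=im,P=P)
a,P=cloud("scene"); b,Q=cloud("side")
np.savez("c1.npz",a=a,P=P,b=b,Q=Q)
E
```

```text
eef_pos: [525.5, 15.2, 265.4]
eef_pos: [561.4, -82.1, 289.9]
```

View pics/w3.png

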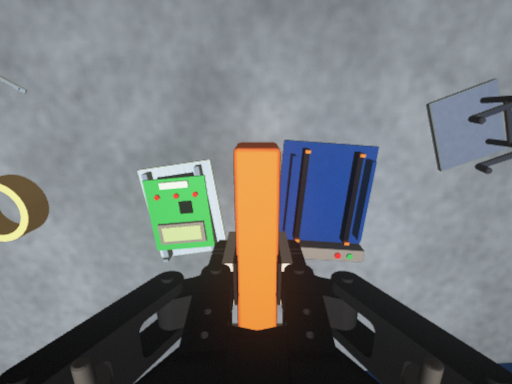

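The picture shows the board on the stand (183,205), display at rows 223–243 (its +x side), and the cradle at (330,200) with its box at the bottom (row 252).

```bash
python3 - <<'E'
from seg2 import *
run("w3.npz",[("green",(135,160,230,260)),("blue",(278,135,385,240)),("any",(278,135,385,270))])
z=np.load("w3.npz");P=z["P"];im=z["im"];hsv=cv2.cvtColor(im,cv2.COLOR_BGR2HSV).astype(int)
Z=P[...,2]
m=np.zeros(Z.shape,bool);m[150:270,130:232]=1
st=m&(Z>4)&(Z<9)&(hsv[...,2]>165)&(hsv[...,1]<60); print("base",st.sum(),*rect(P[st]))
anyst=m&(Z>4.5); 
anyst=cv2.morphologyEx(anyst.astype(np.uint8),cv2.MORPH_OPEN,np.ones((3,3)))>0
print("standall",*rect(P[anyst]))
# orange end stops and black ribs of the cradle
m=np.zeros(Z.shape,bool);m[135:250,278:385]=1
o=m&(hsv[...,0]<18)&(hsv[...,1]>130)
n,l,s,c=cv2.connectedComponentsWithStats(o.astype(np.uint8))
for i in range(1,n):
    if s[i,4]>3: print("stop",s[i,4],np.round(np.nanmedian(P[l==i],0),1))
d=m&(hsv[...,2]<70)&(Z>22)&(Z<29)
n,l,s,c=cv2.connectedComponentsWithStats(d.astype(np.uint8))
for i in range(1,n):
    if s[i,4]>40: print("rib",*rect(P[l==i]))
# stand stubs / posts higher than 29
m=np.zeros(Z.shape,bool);m[155:265,135:232]=1
d=m&(Z>22)&(hsv[...,2]<110)&(hsv[...,1]<80)
n,l,s,c=cv2.connectedComponentsWithStats(d.astype(np.uint8))
for i in range(1,n):
    if s[i,4]>6: print("dark",c[i].round(),s[i,4],np.round(np.nanmedian(P[l==i],0),1))
c=cv2.resize(im[140:275,125:390],None,fx=3,fy=3,interpolation=2);cv2.imwrite("pics/w3c.png",c)
E
```

```text
green [ 632.6 -211.6] [119.4  95.8] 1.0 z [29.6 31.  32.3] 2768
blue [624.3  24.1] [147.9 168.5] 81.9 z [5.6 7.  8.6] 5894
any [639.2  34.8] [231. 181.] 3.7 z [ 5.8  7.7 33.5] 9918
base 1489 [ 636.4 -211.7] [160.  119.8] 4.4 z [5.3 6.9 8.2] 1489
standall [ 633.4 -179.2] [160.2 185.9] 4.9 z [  6.2  31.  316.5] 6900
stop 162 [518.1 -69.8 320.5]
stop 24 [546.5  -6.1  33.4]
stop 22 [558.4  74.5  33.7]
stop 28 [689.6 -26.5  32.7]
stop 26 [701.5  54.4  33.2]
rib [617.7 -16.8] [  8.3 139.2] 82.0 z [23.9 26.8 28.1] 454
rib [630.8  63.9] [  8.7 150. ] 81.9 z [23.2 26.7 28. ] 508
rib [631.3  80.4] [  1.7 126.2] 81.5 z [22.4 25.6 28.7] 146
dark [185. 207.] 128 [ 619.9 -199.1   32.9]
dark [200. 221.] 7 [ 645.8 -179.8   31.9]
dark [177. 223.] 7 [ 646.2 -216.8   33.1]
dark [189. 222.] 7 [ 646.  -197.5   32.9]
dark [165. 224.] 7 [ 646.8 -236.5   32.6]
dark [222. 252.] 448 [552.4 -99.1 314.5]
dark [167. 258.] 10 [ 710.2 -244.1   27.8]
```

View pics/w3c.png

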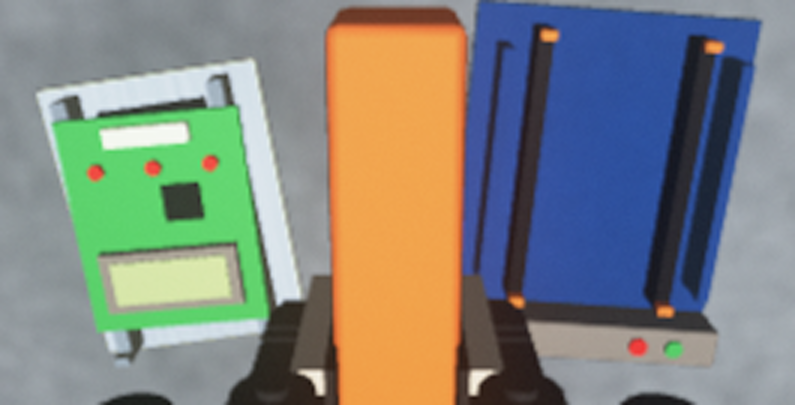

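```bash
python3 -m jog '[[[0.4,-0.35,0.2],[0,0,-0.1],0],[[0.8,-0.6,0.4],[0,0,-0.2],0],[[0.95,-0.7,0.6],[0,0,-0.22],0],[[0.95,-0.7,0.6],[0,0,-0.22],0]]'|sed -n 2p
python3 - <<'E'
from h import *
to([380.5,-223.5,120],2.7)
z=np.load("c1.npz")
for k in "PQ":
    p=z[k].reshape(-1,3); p=p[np.isfinite(p).all(1)]; u=np.array([np.cos(np.radians(-4.3)),np.sin(np.radians(-4.3))])
    d=p[:,:2]-[561.4,-82.1]; l=d@u; q=d@[-u[1],u[0]]
    m=(l>95)&(l<195)&(abs(q)<40)&(p[:,2]>235)&(p[:,2]<285)
    if m.sum()>20: print(k,m.sum(),np.polyfit(l[m],p[m,2],1),p[m,2].mean(),l[m].max(),q[m].min(),q[m].max(), np.polyfit(l[m],q[m],1))
E
```

```text
eef_pos: [460.3, -146.4, 229.7]
shift [ 0.827 -0.739  1.098] turn [ 0.001 -0.003 -0.013]
P 530 [-2.16178478e-03  2.60791594e+02] 260.4865703743699 185.04826836425715 -29.525143694640477 28.305741023744595 [ 1.78371839e-03 -2.39840038e+00]
Q 314 [-6.41618646e-03  2.63918939e+02] 263.0301212557329 184.7503132253634 -28.368591305452714 30.890970465138647 [0.00053437 0.32374093]
```

```bash
python3 -m jog '[[[0.4,-0.35,0.4],[0,0,0],0],[[0.8,-0.7,0.8],[0,0,0],0],[[0.83,-0.74,1],[0,0,-0.01],0],[[0.83,-0.74,1],[0,0,-0.01],0],[[0.83,-0.74,1],[0,0,-0.01],0]]'|sed -n 2p
python3 - <<'E'
from h import *
to([380.5,-223.5,45],2.7)
E
```

```text
eef_pos: [383.6, -223.4, 131.4]
shift [0.032 0.    0.864] turn [-0.001  0.002  0.001]
```

```bash
python3 -m jog '[[[0.03,0,0.3],[0,0,0],0],[[0.03,0,0.6],[0,0,0],0],[[0.03,0,0.86],[0,0,0],0],[[0.03,0,0.86],[0,0,0],0],[[0.03,0,0.86],[0,0,0],0]]'
python3 - <<'E'
from h import *
to([507.3,-217.5,45],2.7)
z={}
for k in ("scene","side"):
    im,P=cloud(k); p=P.reshape(-1,3); p=p[np.isfinite(p).all(1)]
    o=r.observe()["eef_pos"]; a=np.radians(2.7);u=np.array([np.cos(a),np.sin(a)]);d=p[:,:2]-o[:2];l=d@u;q=d@[-u[1],u[0]]
    m=(l>95)&(l<170)&(abs(q)<24)&(p[:,2]>8)&(p[:,2]<32)
    print(k,m.sum(),np.polyfit(l[m],p[m,2],1),p[m,2].mean())
    cv2.imwrite("pics/in_%s.png"%k,im)
E
```

```text
time_s: 9.1
eef_pos: [380.1, -223.8, 45.6]
ee_rot: [-0.024, 1.0, -0.0, 0.001]
contact_force: [0.1, -0.1, -1.6]
finger_gap: 18.5
grasp_force: 108.6
shift [-1.273  0.003  0.008] turn [-0.001  0.003 -0.   ]
scene 311 [4.48382975e-03 1.57865227e+01] 16.381958652270903
side 272 [-5.76575281e-03  1.97817162e+01] 19.02085501582093
```

Blade level at the expected height; sliding in, then lifting slowly.

```bash
python3 -m jog '[[[-0.3,0,0],[0,0,0],0],[[-0.6,0,0],[0,0,0],0],[[-0.9,0,0],[0,0,0],0],[[-1,0,0],[0,0,0],0]]' | sed -n 2,4p;python3 -m jog '[[[-0.15,0,0],[0,0,0],0],[[-0.27,0,0],[0,0,0],0],[[-0.27,0,0],[0,0,0],0]]'| sed -n 2,4p
python3 - <<'E'
from h import *
from seg2 import *
for k in ("scene",):
    im,P=cloud(k,"pics/in2.png"); np.savez("t.npz",im=im,P=P); run("t.npz",[("green",(230,228,288,270))])
to([507.3,-217.5,45],2.7)
E
```

```text
eef_pos: [481.1, -218.8, 45.3]
ee_rot: [-0.024, 1.0, -0.0, 0.001]
contact_force: [0.1, -0.1, -2.0]
eef_pos: [506.3, -217.9, 44.4]
ee_rot: [-0.023, 1.0, -0.0, 0.0]
contact_force: [-0.5, 0.4, -3.0]
green [ 633.4 -212.2] [120.   98.4] 1.5 z [25.9 28.7 31.8] 720
shift [-0.018  0.004 -0.007] turn [-0.    -0.001 -0.001]
```

```bash
python3 -m jog '[[[0,0,-0.04],[0,0,0],0],[[0,0,-0.07],[0,0,0],0],[[0,0,-0.1],[0,0,0],0],[[0,0,-0.13],[0,0,0],0],[[0,0,-0.17],[0,0,0],0],[[0,0,-0.22],[0,0,0],0],[[0,0,-0.3],[0,0,0],0],[[0,0,-0.3],[0,0,0],0]]' | sed -n 2,4p;python3 -m jog '[[[0,0,-0.15],[0,0,0],0],[[0,0,-0.35],[0,0,0],0],[[0,0,-0.5],[0,0,0],0],[[0,0,-0.55],[0,0,0],0],[[0,0,-0.55],[0,0,0],0]]'| sed -n 2,4p
python3 - <<'E'
from h import *
from seg2 import *
for k,b in (("scene",(215,200,300,275)),("side",(290,180,355,245))):
    im,P=cloud(k,"pics/lift_%s.png"%k); np.savez("t.npz",im=im,P=P); run("t.npz",[("green",b)])
to([507.3,-217.5,130],2.7)
E
```

```text
eef_pos: [506.1, -218.0, 75.0]
ee_rot: [-0.023, 1.0, -0.0, 0.001]
contact_force: [0.7, 0.2, -3.8]
eef_pos: [505.8, -217.8, 129.5]
ee_rot: [-0.023, 1.0, 0.0, 0.0]
contact_force: [0.5, 0.9, -4.1]
green [ 633.6 -211.7] [120.3  98.9] 2.3 z [101.1 103.8 106.7] 760
green [ 631.4 -227.9] [274.3 113.1] 39.6 z [102.2 105.9 110.2] 388
shift [-0.019  0.001 -0.011] turn [ 0.    -0.001 -0.001]
```

```bash
for i in 1; do python3 -m jog '[[[0,0.08,0],[0,0,0.02],0],[[0,0.22,0],[0,0,0.05],0],[[0,0.4,0],[0,0,0.08],0],[[0,0.6,0],[0,0,0.12],0],[[0,0.8,0],[0,0,0.15],0],[[0,1,0],[0,0,0.18],0]]'|sed -n 2,4p;  python3 -m jog '[[[0,0.2,0],[0,0,0.02],0],[[0,0.4,0],[0,0,0.05],0],[[0,0.6,0],[0,0,0.08],0],[[0,0.78,0],[0,0,0.1],0],[[0,0.9,0],[0,0,0.13],0],[[0,0.96,0],[0,0,0.13],0],[[0,0.96,0],[0,0,0.13],0]]'|sed -n 2,4p; done
python3 - <<'E'
from h import *
to([500,38,130],-6.5)
E
```

```text
eef_pos: [500.7, -116.8, 129.0]
ee_rot: [0.024, 1.0, 0.0, -0.0]
contact_force: [0.4, 0.3, -3.7]
eef_pos: [505.5, -21.8, 129.1]
ee_rot: [0.058, 0.998, -0.0, -0.0]
contact_force: [0.1, 0.2, -3.9]
shift [ 0.123  0.588 -0.009] turn [-0.    -0.001 -0.003]
```

```bash
python3 -m jog '[[[0.03,0.1,0.05],[0,0,0],0],[[0.06,0.25,0.12],[0,0,0],0],[[0.09,0.4,0.2],[0,0,0],0],[[0.11,0.52,0.28],[0,0,0],0],[[0.12,0.59,0.34],[0,0,0],0],[[0.12,0.59,0.35],[0,0,0],0],[[0.12,0.59,0.35],[0,0,0],0]]'|sed -n 2,4p
python3 - <<'E'
from h import *
from seg2 import *
for k,b in (("scene",(250,160,360,260)),("side",(225,140,325,220))):
    im,P=cloud(k,"pics/pl_%s.png"%k); np.savez("t_%s.npz"%k,im=im,P=P); run("t_%s.npz"%k,[("green",b)])
to([500,38,50],-6.5)
print(np.degrees(R.from_quat(r.observe()["ee_rot"]).as_matrix()[:2,0]))
E
```

```text
eef_pos: [500.6, 37.4, 94.4]
ee_rot: [0.058, 0.998, -0.0, 0.0]
contact_force: [-0.8, -0.1, -3.5]
green [644.4  23.3] [108.6 153.1] 82.2 z [65.8 68.8 71.6] 529
green [638.   19.9] [ 96.8 144. ] 81.2 z [67.3 71.1 74.8] 330
shift [0.008 0.006 0.445] turn [ 0.     0.001 -0.006]
[-56.90531393   6.67766487]
```

```bash
python3 - <<'E'
from h import *
from seg2 import *
for k in ("scene","side"):
    z=np.load("t_%s.npz"%k);P=z["P"];hsv=cv2.cvtColor(z["im"],cv2.COLOR_BGR2HSV).astype(int)
    m=(P[...,2]>62)&(P[...,2]<78)&(hsv[...,0]>40)&(hsv[...,0]<80)&(hsv[...,1]>110)&(P[...,1]>-60)&(P[...,1]<100)
    print(k,*rect(P[m]))
im=np.load("t_scene.npz")["im"]; cv2.imwrite("pics/plc.png",cv2.resize(im[140:260,240:360],(600,600),interpolation=2))
E
```

```text
scene [628.   21.3] [100.2 121. ] 82.2 z [66.  68.9 71.6] 520
side [625.9  21.8] [ 96.8 119.4] 81.2 z [67.4 71.2 74.8] 328
```

View pics/plc.png

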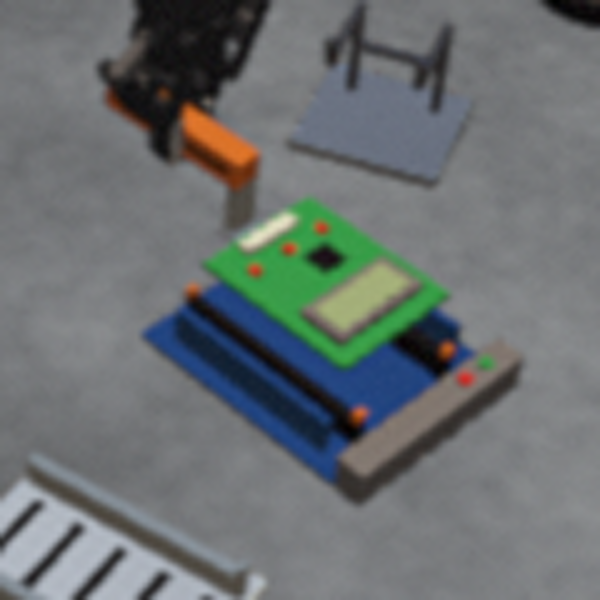

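The board sits level on the blade over the blue cradle, square to it, with clearance at the end stops (crop 193,290; 447,350; 358,415). Lowering it slowly.

```bash
python3 -m jog '[[[0.01,0.02,0.05],[0,0,0],0],[[0.01,0.02,0.13],[0,0,0],0],[[0.01,0.02,0.21],[0,0,0],0],[[0.01,0.02,0.28],[0,0,0],0],[[0.01,0.02,0.32],[0,0,0],0],[[0.01,0.02,0.34],[0,0,0],0],[[0.01,0.02,0.355],[0,0,0],0],[[0.01,0.02,0.37],[0,0,0],0]]'|sed -n 2,4p;  python3 -m jog '[[[0,0,0.015],[0,0,0],0],[[0,0,0.03],[0,0,0],0],[[0,0,0.045],[0,0,0],0],[[0,0,0.06],[0,0,0],0],[[0,0,0.075],[0,0,0],0],[[0,0,0.09],[0,0,0],0],[[0,0,0.12],[0,0,0],0],[[0,0,0.12],[0,0,0],0]]'|sed -n 2,4p
python3 - <<'E'
from h import *
from seg2 import *
for k in ("scene","side"):
    im,P=cloud(k);hsv=cv2.cvtColor(im,cv2.COLOR_BGR2HSV).astype(int)
    m=(P[...,2]>15)&(P[...,2]<60)&(hsv[...,0]>40)&(hsv[...,0]<80)&(hsv[...,1]>110)&(P[...,1]>-60)&(P[...,1]<100)&(P[...,0]<692)&(P[...,0]>500)
    print(k,*rect(P[m]))
to([500,40,45],-6.5); to([376,54,45],-6.5)
E
```

```text
eef_pos: [500.0, 40.0, 57.4]
ee_rot: [0.058, 0.998, 0.0, 0.0]
contact_force: [1.2, -0.2, -3.9]
eef_pos: [499.7, 39.9, 45.1]
ee_rot: [0.058, 0.998, -0.0, -0.0]
contact_force: [-0.6, -0.9, -1.9]
scene [623.3  29.1] [106.8 130.6] 82.1 z [22.8 28.7 31.9] 576
side [628.1  31.3] [110.2 126.8] 80.7 z [25.  31.  35.2] 382
shift [-0.002  0.001  0.003] turn [-0.    -0.    -0.005]
shift [ 1.246 -0.004  0.003] turn [-0.    -0.    -0.005]
```

```bash
python3 -m jog '[[[0.15,0,0],[0,0,0],0],[[0.4,0,0],[0,0,0],0],[[0.65,0,0],[0,0,0],0],[[0.85,0,0],[0,0,0],0],[[0.95,0,0],[0,0,0],0],[[1,0,0],[0,0,0],0]]'|sed -n 2,4p;  python3 -m jog '[[[0.1,0,0],[0,0,0],0],[[0.2,0,0],[0,0,0],0],[[0.26,0,0],[0,0,0],0],[[0.26,0,0],[0,0,0],0],[[0.26,0,0],[0,0,0],0]]'|sed -n 2,4p
python3 - <<'E'
from h import *
from seg2 import *
for k in ("scene","side"):
    im,P=cloud(k,"pics/out_%s.png"%k);hsv=cv2.cvtColor(im,cv2.COLOR_BGR2HSV).astype(int)
    m=(P[...,2]>26)&(P[...,2]<60)&(hsv[...,0]>40)&(hsv[...,0]<80)&(hsv[...,1]>110)&(P[...,1]>-60)&(P[...,1]<100)&(P[...,0]<692)&(P[...,0]>500)
    print(k,*rect(P[m]))
im=cv2.imread("pics/out_scene.png");cv2.imwrite("pics/outc.png",cv2.resize(im[140:260,240:360],(600,600),interpolation=2))
to([374,54,45],-6.5)
E
```

```text
eef_pos: [400.1, 51.7, 45.5]
ee_rot: [0.058, 0.998, 0.0, 0.0]
contact_force: [1.0, 0.9, -2.1]
eef_pos: [375.0, 54.6, 45.4]
ee_rot: [0.058, 0.998, 0.0, 0.0]
contact_force: [0.5, 1.1, -3.2]
scene [625.9  25.3] [100.9 123.7] 83.4 z [26.6 29.1 32. ] 499
side [626.4  27.8] [107.4 126.3] 82.3 z [27.4 31.1 34.9] 394
shift [ 0.01  -0.007  0.003] turn [-0.     0.001 -0.005]
```

View pics/outc.png

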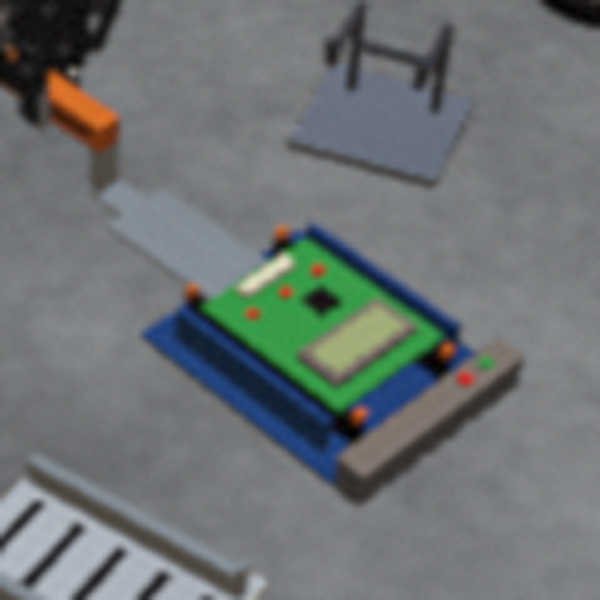

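The board lies inside guides and stops, and the blade seems just clear of its near edge (crop 240,285). I'll draw it back a bit more before rising.

```bash
python3 -m jog '[[[0.08,0,0],[0,0,0],0],[[0.15,0,0],[0,0,0],0],[[0.15,0,0],[0,0,0],0],[[0.15,0,0],[0,0,0],0]]'|sed -n 2,4p
python3 - <<'E'
from h import *
print(r.observe()["qpos"])
im,P=cloud("scene");hsv=cv2.cvtColor(im,cv2.COLOR_BGR2HSV).astype(int)
a=np.radians(-8);u=np.array([np.cos(a),np.sin(a)]);L=(P[...,:2]-[624,24.1])@u;q=(P[...,:2]-[624,24.1])@[-u[1],u[0]]
m=(P[...,2]>25)&(P[...,2]<40)&(hsv[...,0]>40)&(hsv[...,0]<80)&(hsv[...,1]>110)&(abs(q)<60)&(abs(L)<66)
print(np.percentile(L[m],[0.5,2,50,98,99.5]),np.percentile(q[m],[1,50,99]))
m=(P[...,2]>10)&(P[...,2]<22)&(abs(q)<30)&(hsv[...,1]<80)&(L<-60)
print(np.percentile(L[m],[2,98]))
E
```

```text
eef_pos: [359.9, 56.4, 45.4]
ee_rot: [0.058, 0.998, 0.0, 0.0]
contact_force: [0.7, -0.5, -1.7]
[-0.80533014  0.2705687   0.53701548  2.44842916 -0.30228527  0.47752376
  1.44074077]
[-58.68790402 -54.77207488  -5.64979728  61.47124903  62.63376739] [-47.89315831  -7.93177743  48.99297988]
[-1540.20874696   -83.34265804]
```

```bash
python3 -m jog '[[[0,0,-0.15],[0,0,0],0],[[0,0,-0.5],[0,0,0],0],[[0,0,-1],[0,0,0],0],[[0,0,-1],[0,0,0],0]]'|sed -n 2,4p
python3 -m jog '[[[-0.3,0.3,-0.4],[0,0,-0.2],0],[[-0.55,0.6,-0.5],[0,0,-0.4],0],[[-0.7,0.9,-0.5],[0,0,-0.4],0],[[-0.7,1,-0.5],[0,0,-0.4],0],[[-0.7,1,-0.5],[0,0,-0.4],0]]'|sed -n 2,4p
python3 - <<'E'
from h import *
to([534.3,225.7,182],16.1)
E
```

```text
eef_pos: [361.6, 57.3, 148.1]
ee_rot: [0.058, 0.998, 0.003, 0.002]
contact_force: [-0.2, 1.3, -2.2]
eef_pos: [440.2, 147.3, 194.3]
ee_rot: [-0.047, 0.999, -0.001, -0.001]
contact_force: [-0.3, 0.6, -3.3]
shift [-1.01   0.692  0.12 ] turn [-0.003 -0.004 -0.357]
```

```bash
python3 -m jog '[[[-0.4,0.3,0],[0,0,-0.2],0],[[-0.8,0.6,0],[0,0,-0.36],0],[[-1,0.69,0],[0,0,-0.36],0],[[-1,0.69,0],[0,0,-0.36],0],[[-1,0.69,0],[0,0,-0.36],0]]'|sed -n 2,4p
python3 - <<'E'
from h import *
to([534.3,225.7,100],16.1)
E
```

```text
eef_pos: [533.2, 224.2, 195.0]
ee_rot: [-0.14, 0.99, -0.0, -0.001]
contact_force: [0.2, -0.5, -1.6]
shift [-0.016  0.012  0.95 ] turn [-0.    -0.002 -0.001]
```

```bash
python3 -m jog '[[[-0.01,0.01,0.3],[0,0,0],0],[[-0.01,0.01,0.6],[0,0,0],0],[[-0.01,0.01,0.85],[0,0,0],0],[[-0.01,0.01,0.98],[0,0,0],0],[[-0.01,0.01,1],[0,0,0],0],[[-0.01,0.01,1],[0,0,0],0]]'|sed -n 2,4p
python3 -m jog '[[[0,0,0.04],[0,0,0],0],[[0,0,0.08],[0,0,0],0],[[0,0,0.11],[0,0,0],0],[[0,0,0.125],[0,0,0],0],[[0,0,0.13],[0,0,0],0],[[0,0,0.13],[0,0,0],0]]'
```

```text
eef_pos: [535.0, 226.7, 96.1]
ee_rot: [-0.14, 0.99, 0.0, 0.0]
contact_force: [0.4, 0.0, -2.3]
time_s: 21.82
eef_pos: [534.7, 226.8, 82.3]
ee_rot: [-0.141, 0.99, -0.0, -0.0]
contact_force: [-0.4, -0.6, -2.7]
finger_gap: 18.7
grasp_force: 108.6
```

```bash
python3 -m jog '[[[0,0,0.007],[0,0,0],0],[[0,0,0.014],[0,0,0],0],[[0,0,0.014],[0,0,0],0]]' | sed -n 2,4p
python3 -m jog '[[[0,0,0.007],[0,0,0],0],[[0,0,0.007],[0,0,0],0]]'| sed -n 2,4p
```

```text
eef_pos: [534.7, 226.8, 81.0]
ee_rot: [-0.141, 0.99, 0.0, 0.0]
contact_force: [-1.2, 0.2, 1.6]
eef_pos: [534.7, 226.8, 80.8]
ee_rot: [-0.14, 0.99, 0.0, 0.0]
contact_force: [-5.1, -1.5, 13.6]
```

In contact with the hooks. I open to 0.5, then rise straight up.

```bash
python3 -m jog '[[[0,0,-0.006],[0,0,0],0],[[0,0,-0.006],[0,0,0],0.25],[[0,0,-0.006],[0,0,0],0.5],[[0,0,-0.006],[0,0,0],0.5],[[0,0,-0.006],[0,0,0],0.5],[[0,0,-0.006],[0,0,0],0.5]]'
python3 -m jog '[[[0,0,-0.1],[0,0,0],0.5],[[0,0,-0.4],[0,0,0],0.5],[[0,0,-0.8],[0,0,0],0.5],[[0,0,-1],[0,0,0],0.5],[[0,0,-1],[0,0,0],0.5]]'|sed -n 2,4p
python3 -m jog '[[[0,0,-0.5],[0,0,0],0.5],[[0,0,-1],[0,0,0],0.5],[[0,0,-1],[0,0,0],0.5],[[0,0,-1],[0,0,0],0.5]]'|sed -n 2,4p
python3 - <<'E'
from seg2 import *
im,P=cloud("wrist","pics/w4.png"); np.savez("w4.npz",im=im,P=P)
run("w4.npz",[("orange",(235,115,275,235)),("blade",(232,225,280,275))])
E
```

```text
time_s: 23.2
eef_pos: [534.7, 226.8, 80.8]
ee_rot: [-0.141, 0.99, -0.0, -0.0]
contact_force: [-0.2, -0.6, -0.7]
finger_gap: 42.5
grasp_force: 0.0
eef_pos: [535.5, 227.1, 182.8]
ee_rot: [-0.141, 0.99, 0.001, 0.001]
contact_force: [-0.5, 0.4, -0.1]
eef_pos: [534.2, 226.8, 280.0]
ee_rot: [-0.141, 0.99, -0.0, -0.0]
contact_force: [-0.0, -0.5, -0.5]
orange [533.3 226.5] [118.7  20.3] 16.6 z [111.5 112.8 114. ] 1580
blade [656.  261.3] [84.8 53.7] 16.8 z [52.5 53.8 55. ] 1760
```

View pics/w4.png

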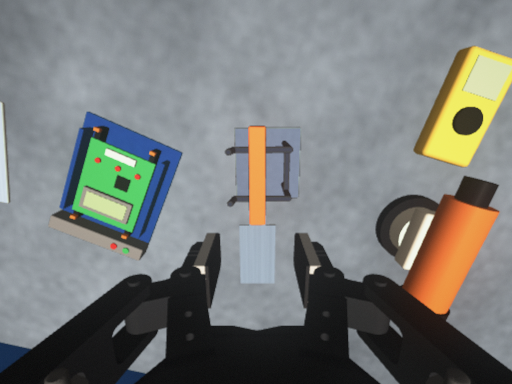

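The lifter hangs across both hooks as it did at the start (handle col 257, rows 126–224), and the board lies in the cradle at (115,185). Nothing else has moved, so I'll hand it in.

```bash
python3 -c "
from rig import r
print(r.job_done())"
```

```text
the job is handed in; nothing more can be done
None
```

The job is handed in at about 24 s of the 67 s allowed: the board lies flat in the test cradle inside guides and stops, and the lifter is back across both hooks; no verdict was returned.

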